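Close the blade dryer and start it

ROBOT

A 6-joint arm with a two-finger parallel gripper is mounted at the origin on the work surface. World frame = base frame: x ahead of the robot, y to its left, z up, the work surface at z = 0. Lengths are in m, angles in rad, forces in N, time in s.
With the tool pointing down it reaches from about 0.35 to 0.925 m from the base axis. Payload 6.4 kg.
Tool frame: the origin (TCP) lies midway between the tips of the shut fingers; the grasp point (between the pads) lies 19 mm behind it; z points along the fingers, y is the line along which they close (so a half turn about z gives the same grasp; the last joint's range is limited). The gripper opens to 94 mm and grips with 3 to 60 N. Pads are 16 mm wide; open, the fingers measure 119 mm over their backs; the gripper's body (75 mm by 177 mm) begins 78 mm behind the grasp point.
Start: joints at [-1.43, 0.245, 1.558, -0, 1.339, -0.174], TCP at [0.201, -0.618, 0.205] pointing down, gripper open.
Joint ranges: [-3.13, 3.13], [-1.02, 2.26], [0.13, 2.54], [-0.95, 4.09], [0.21, 2.88], [-2.74, 2.74]. Speed limits (rad/s): [2.57, 2.57, 3.14, 3.14, 3.14, 3.14].

INTERFACE

Orientations are given as a unit quaternion [w, x, y, z].
In Python, from cell import arm, imaging gives the robot as it stands.
- The arm moves only by the shell command python3 -m jog 'ROWS' [FORCE]. ROWS is JSON, a list of rows, each an object with "gripper": the opening, from -1 (shut) to 1 (fully open); "slide": the shift along the world's x, y, z in units of 50 mm (1.0 is 50 mm), a list of three; "rot": the turn, a rotation vector about the world's x, y, z in units of 5 degrees (1.0 is 5 degrees), a list of three. In form: [{"gripper": gripper, "slide": [tx, ty, tz], "rot": [wx, wy, wz]}, ...]. A call has 1 to 5 rows; each row is the pose to reach, as a shift and turn from the pose commanded when the call began; what a row does not reach only later rows make up. A row lasts 1/10 s, in which the tool goes at most 50 mm and 8.59 degrees, less where a joint would pass 70% of its speed; a pose out of reach is approached as far as the arm can. A call with a gripper value outside its range is refused whole. The fingers move at their own pace and stop on an object; FORCE is the grip in N (left out, the last holds). Time passes only in rows, so rows that repeat a pose let the fingers close. It gives the time, the measured TCP pose, the force, the opening and the grip force at its end, in the units of the state.
- arm.state(): the state, without advancing time (a new reading comes with each control period).
- imaging.snapshot(name): name is "scene" or "side" or "wrist"; returns a dict with "pixels" (400x640x3 uint8, red, green, blue), "depth" (400x640 float32, m along the optical axis (not along the pixel's ray), 0 where there is no reading), "fx", "fy", "cx", "cy" (pixels), "rvec" (rotation vector, rad) and "tvec" (3), from world to camera coordinates, as OpenCV has them. Camera axes: x right, y down, z forward; pixel columns grow to the right and rows downward; lengths in m; the calibration is good to about 2 mm. The wrist camera is an equidistant fisheye: a pixel r from the principal point sees the ray r / f radians off the axis. A picture is of the moment at which its call begins.
- arm.sign_off(): hands the job in; it is judged then, once.
The state is a dict: "time": time; "qpos": joint angles; "dq": joint speeds; "joint_torque": joint torques, N m; "position": TCP position; "ee_rot": TCP orientation; "ft_force": force on the tool from outside, world axes, zero at the start; "ft_torque": the same for the moment, N m; "finger_gap": finger opening in m; "grip_force": force on a finger pad.
Only numpy, scipy, OpenCV 4.12 (cv2) and the standard library are available. Lean on these libraries where they do the work, as an engineer would, in place of code of your own. Each camera call takes 0.05 s, during which the arm holds its last target. There are 200 camera calls.

TASK

The freshly ground scissors lie in the blade dryer: take its lid by the grip bar and lower it gently until it is fully shut, without ever letting it drop. Then start the dryer at the sloped keys under its visor: press the round key right in and let it come back, then press the long key right in and let it come back. Do not press any key while the lid is open, leave the square key alone, and leave the things around on the bench where they stand.

Things in the scene. Friction and masses are not known exactly. Their poses are not given: they have to be found in the camera images.
- dryer: grey open-topped sheet-metal housing fixed on the bench, 140 (x) x 210 (y) x 115 tall; origin at the centre of its underside, its front, with the keys, is its -x side and is turned to the robot's right; hinge on its +x side, z up. Scissors lie inside on a grid, well below the rim
- lid (a joint): hinge of the dryer's lid, rad: 0 = shut, flat on the housing; grows as the lid opens, 1.57 = upright, stop at 1.9. The hinge is stiff enough to hold the lid above about 1 rad; below that the lid (0.5 kg) falls shut by itself if it is not held
- lid_hinge (a point): hinge axis of the lid, at the middle of its width: 70 behind the dryer's origin (+x) and 115 above the bench; the axis runs along the dryer's y. The point's frame turns with the lid and equals the dryer's when shut
- lid_bar (a point): middle of the round steel grip bar, 12 diameter, 210 long, along the dryer's y, standing on a post at each end (100 either side) 45 over the lid's top face at its front edge. Lid frame, from the hinge: -195, 0, +55; shut, it is 170 above the bench. The lid is 10 thick, 210 wide, and reaches 202 from the hinge: its front 62 is a clear visor that, shut, hangs 55 over the keys
- round_top (a point): centre of the outer face of the round key, 36 diameter, standing 16 out of its module. Its z axis is the face's outward normal, leaning 40 degrees from vertical towards the dryer's front. The three keys, all black plastic, sit in a row along the dryer's y, 62 apart, in an order that varies, on equal grey sloped modules in front of the dryer
- long_top (a point): centre of the outer face of the long key, 50 along the row x 18, standing 16 out of its module. Its z axis is the face's outward normal, leaning 40 degrees from vertical towards the dryer's front. The three keys, all black plastic, sit in a row along the dryer's y, 62 apart, in an order that varies, on equal grey sloped modules in front of the dryer
- square_top (a point): centre of the outer face of the square key, 30 x 30, standing 16 out of its module. Its z axis is the face's outward normal, leaning 40 degrees from vertical towards the dryer's front. The three keys, all black plastic, sit in a row along the dryer's y, 62 apart, in an order that varies, on equal grey sloped modules in front of the dryer
- round_key (a joint): travel of the round key, m: 0 = out, 0.008 = right in; springs back; about 5 N to press right in
- long_key (a joint): travel of the long key, m: 0 = out, 0.008 = right in; springs back; about 5 N to press right in
- square_key (a joint): travel of the square key, m: 0 = out, 0.008 = right in; springs back; about 5 N to press right in
- whetstone: brick-coloured sharpening stone, 180 x 60 x 28, lying on the bench beside the dryer; bystander, origin at the centre of its underside
- oil_bottle: white plastic bottle, 56 diameter, 150 tall, standing beside the dryer; bystander, origin at its foot
- mug: white ceramic mug, 80 diameter, 90 tall; bystander, origin at its foot
- cleaver: small cleaver lying flat, 110 wooden handle and 150 x 50 blade; bystander, origin where the handle meets the blade, on the bench
- scissors: steel scissors with black finger loops lying flat behind the dryer, 200 long; bystander, origin under the pivot end of the blades
- carton: cardboard carton 130 x 90 x 50; bystander, origin at the centre of its underside
- grit_tin: round steel tin, 94 diameter, 62 tall; bystander, origin at its foot
Not all that is in view belongs to the job. Leave any green or yellow look-alike of the part that bears long_top alone. What is shaped like the part that bears round_top but blue or orange is not meant.

How it is judged:
On the way, in this order (a step that is already met when the one before it is completed fails the run):
1. the lid is fully shut (value of joint lid below 0.03 rad), for 0.2 s.
2. the round key is pressed right in, alone, with the lid shut (value of joint round_key above 0.005 m and value of joint each of long_key, square_key below 0.002 m and value of joint lid below 0.03 rad), for 0.05 s.
3. all keys are out again, the lid shut (value of joint lid below 0.03 rad and value of joint each of round_key, long_key, square_key below 0.002 m), for 0.05 s.
4. the long key is pressed right in, alone, with the lid shut (value of joint long_key above 0.005 m and value of joint each of round_key, square_key below 0.002 m and value of joint lid below 0.03 rad), for 0.05 s.
At the end, for the whole second after the job is handed in: The lid is fully shut (joint below 0.03 rad, 6 mm at the bar), and all three keys are out again (within 2 mm) (all of step 3); the robot touches nothing.
It fails at once if the lid drops or is slammed (closing faster than 2.2 rad/s, about 0.44 m/s at the bar) (velocity of joint lid below -2.2 rad/s).
It fails at once if the square key is pressed (more than 4 mm) (value of joint square_key above 0.004 m).
It fails at once if a key is pressed (more than 4 mm) while the lid is open (value of joint lid above 0.06 rad and value of joint any of round_key, long_key, square_key above 0.004 m).
It fails at once if a bystander is moved by more than 30 mm, or the bottle or mug tipped (distance of any of whetstone, oil_bottle, mug, cleaver, scissors, carton, grit_tin from where it was at the start of the episode above 0.03 m or angle between any of oil_bottle, mug's own z axis and vertical above 0.5 rad).
It also fails if it takes over 51 s, if anything falls off the work surface, if the arm or the gripper's body presses on something with over 40 N, if the wrist force passes 120 N, or if a joint passes its speed limit or range.

## Working session

There is one attempt and no reset: what is moved stays moved. The work goes in short steps, Python scripts to look and compute and a shell command to move; the robot and the scene stay as the last step left them, time stands still between calls to the robot, and variables do not carry over. Pictures are saved under pics/ and viewed, at most 10 in all, crops included, and the job is handed in when it is done.

```bash
mkdir -p pics; cat > h.py <<'E'
import numpy as np, cv2
from cell import arm, imaging
def snap(n):
    s=imaging.snapshot(n); np.savez('%s.npz'%n,**s); return s
def load(n): return dict(np.load('%s.npz'%n))
def pts(s):
    v,u=np.mgrid[0:400,0:640]; d=s['depth']
    c=np.stack([(u-s['cx'])/s['fx']*d,(v-s['cy'])/s['fy']*d,d],-1)
    R=cv2.Rodrigues(s['rvec'])[0]
    return (c-s['tvec'].reshape(3))@R
E
python3 - <<'E'
from h import *
a=snap('scene');b=snap('side')
for n,s in(('scene',a),('side',b)):
    cv2.imwrite('pics/%s1.png'%n,s['pixels'][:,:,::-1]); R=cv2.Rodrigues(s['rvec'])[0]; print(n,-R.T@s['tvec'].reshape(3),R[2],s['fx'])
print(arm.state())
E
```

```text
scene [ 1.33373705 -0.11920101  1.29609972] [-0.5287293   0.09232475 -0.84375439] 459.46710547779577
side [ 0.31564899 -1.27913253  1.30716135] [ 0.14008709  0.72484254 -0.67452124] 517.8742125382427
{'time': 0.1, 'qpos': array([-1.43007714e+00,  2.45708281e-01,  1.55881621e+00,  2.51868163e-06,
        1.33869459e+00, -1.74110250e-01]), 'dq': array([ 0.00081786,  0.00092542, -0.00329868, -0.00141009, -0.00055095,
        0.00055605]), 'joint_torque': array([ 3.10183186e-04, -4.16913235e+01, -3.15526521e+01,  6.86595426e-02,
        3.09329561e-02, -4.49681124e-05]), 'position': array([ 0.20120333, -0.61754433,  0.20451935]), 'ee_rot': array([-8.13082709e-04,  9.87635585e-01,  1.56765079e-01,  1.48016146e-05]), 'ft_force': array([-0.16868563, -0.0351328 , -0.13927182]), 'ft_torque': array([0.00715193, 0.00832653, 0.0892579 ]), 'grip_force': 0.0, 'finger_gap': 0.09436678904016585}
```

View pics/scene1.png

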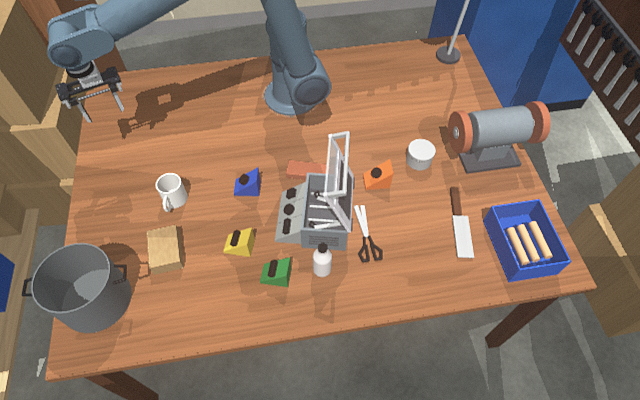

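View pics/side1.png

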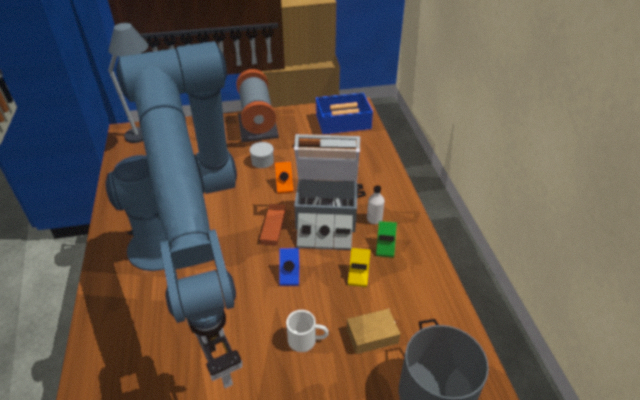

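Scene view: the dryer is at about (318,210), its lid is up, and its three black keys are at (292,193), (288,210) and (286,226). In the side view they are at (306,230), (324,231) and (342,232).

Things that could be mistaken for them, in the side view:
- round look-alikes: blue (289,266), orange (285,176)
- long look-alikes: yellow (359,266), green (386,240)

I choose the keys on the grey modules and check them in a crop.

```bash
python3 - <<'E'
from h import *
s=load('side');P=pts(s)
c=s['pixels'][125:255,280:395,::-1]; cv2.imwrite('pics/crop1.png',cv2.resize(c,None,fx=4.5,fy=4.5,interpolation=cv2.INTER_CUBIC))
g=s['pixels'].max(2); m=(g<60).astype(np.uint8); m[:222]=0;m[242:]=0;m[:,:298]=0;m[:,356:]=0
n,l,st,ce=cv2.connectedComponentsWithStats(m)
for i in range(1,n):
    if st[i,4]>8: print('side',st[i],ce[i].round(1),np.median(P[l==i],0).round(4))
s=load('scene');Q=pts(s); g=s['pixels'].max(2)
m=(g<60).astype(np.uint8); m[:185]=0;m[235:]=0;m[:,:280]=0;m[:,302:]=0
n,l,st,ce=cv2.connectedComponentsWithStats(m)
for i in range(1,n):
    if st[i,4]>8: print('scene',st[i],ce[i].round(1),np.median(Q[l==i],0).round(4))
# dryer points by height
for nm,X in(('side',P),('scene',Q)):
    b=(X[...,0]>.3)&(X[...,0]<.75)&(X[...,1]>-.35)&(X[...,1]<.2)
    print(nm,'zmax',X[b][:,2].max())
    for z0,z1 in((.108,.122),(.2,.22),(.25,.27),(.3,.32),(.32,.4)):
        k=b&(X[...,2]>z0)&(X[...,2]<z1)
        if k.sum()>5: print(z0,k.sum(),np.percentile(X[k],[1,50,99],axis=0).round(3).tolist())
E
```

```text
side [302 226   8   8  59] [305.6 229.5] [ 0.4932 -0.0723  0.0575]
side [320 226   9   9  59] [324.1 230.3] [ 0.5547 -0.0877  0.0593]
side [336 229  14   5  48] [342.6 231.2] [ 0.6138 -0.1028  0.0593]
side zmax 0.7085887331588476
0.108 554 [[0.471, -0.059, 0.108], [0.594, 0.028, 0.114], [0.747, 0.121, 0.122]]
0.2 207 [[0.491, 0.037, 0.2], [0.591, 0.064, 0.21], [0.691, 0.09, 0.22]]
0.25 209 [[0.487, 0.018, 0.25], [0.589, 0.048, 0.26], [0.688, 0.071, 0.27]]
0.3 341 [[0.485, 0.005, 0.3], [0.593, 0.055, 0.311], [0.693, 0.101, 0.32]]
0.32 99 [[0.496, 0.041, 0.32], [0.583, 0.08, 0.322], [0.695, 0.105, 0.327]]
scene zmax 0.32759814305424934
0.108 427 [[0.471, -0.056, 0.108], [0.645, -0.008, 0.115], [0.705, 0.131, 0.122]]
0.2 106 [[0.501, 0.04, 0.2], [0.657, 0.062, 0.212], [0.699, 0.097, 0.22]]
0.25 187 [[0.492, 0.02, 0.25], [0.592, 0.053, 0.26], [0.693, 0.083, 0.27]]
0.3 418 [[0.487, 0.007, 0.3], [0.607, 0.048, 0.308], [0.699, 0.105, 0.32]]
0.32 196 [[0.499, 0.045, 0.32], [0.6, 0.081, 0.322], [0.698, 0.107, 0.327]]
```

View pics/crop1.png

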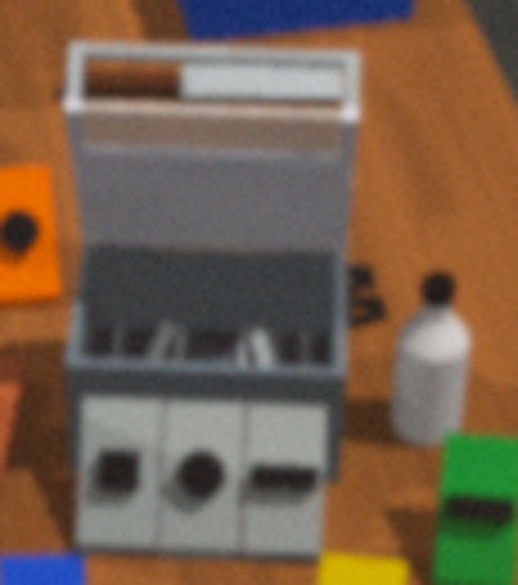

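The crop shows square at left (~118,470), round in the middle (~200,475) and long at right (~283,478), all on the grey modules. The bar is at the top, (215,48). Next I fit the bar and the frame.

```bash
python3 - <<'E'
from h import *
K=np.array([[.4932,-.0723,.0575],[.5547,-.0877,.0593],[.6138,-.1028,.0593]])
r=K[2]-K[0]; yaw=np.arctan2(r[1],r[0])+np.pi/2; print('yaw keys',np.degrees(yaw))
for nm in('side','scene'):
    X=pts(load(nm)).reshape(-1,3); X=X[(X[:,0]>.4)&(X[:,0]<.76)&(X[:,1]>-.2)&(X[:,1]<.2)]
    b=X[(X[:,2]>.313)&(X[:,2]<.34)]
    xd=np.array([np.cos(yaw),np.sin(yaw)]); yd=np.array([-xd[1],xd[0]])
    a=b[:,:2]@xd; h,e=np.histogram(a,bins=np.arange(.1,.3,.006)); print(nm,[(round(x,3),int(k)) for x,k in zip(e,h) if k])
    bar=b[a>np.percentile(a,98)-.02]
    d=cv2.fitLine(bar[:,:2].astype(np.float32),cv2.DIST_HUBER,0,.001,.001).ravel()
    print('bar',len(bar),np.median(bar,0),np.percentile(bar@np.r_[yd,0],[1,99]),np.percentile(bar[:,:2]@xd,[2,50,98]),'dir',np.degrees(np.arctan2(d[1],d[0]))%180+90-180, bar[:,2].max())
    l=X[(X[:,2]>.15)&(X[:,2]<.3)]; al=l[:,:2]@xd
    for z in(.16,.2,.24,.28): 
        q=al[abs(l[:,2]-z)<.01]; print('lid',z,len(q),np.percentile(q,[5,50,95]).round(4))
    rim=X[(X[:,2]>.110)&(X[:,2]<.12)]; q=rim[:,:2]@xd; print('rim',np.percentile(q,[1,5,50,95,99]).round(3),np.percentile(rim[:,:2]@yd,[1,5,95,99]).round(3))
print('keys a',K[:,:2]@xd,K[:,:2]@yd,xd,yd)
E
```

```text
yaw keys 75.80736368336012
side [(np.float64(0.184), 1), (np.float64(0.19), 3), (np.float64(0.196), 4), (np.float64(0.202), 7), (np.float64(0.208), 19), (np.float64(0.214), 103), (np.float64(0.22), 90), (np.float64(0.226), 22)]
bar 229 [0.59516036 0.07785165 0.31922529] [-0.66157152 -0.45429288] [0.21231382 0.21989036 0.22992507] dir 75.9518 0.3284768095894044
lid 0.16 181 [0.2168 0.2269 0.2317]
lid 0.2 183 [0.2053 0.2111 0.2172]
lid 0.24 229 [0.191  0.1956 0.2004]
lid 0.28 228 [0.1764 0.182  0.1868]
rim [0.1   0.102 0.17  0.246 0.249] [-0.737 -0.721 -0.457 -0.454]
scene [(np.float64(0.19), 1), (np.float64(0.196), 3), (np.float64(0.202), 14), (np.float64(0.208), 16), (np.float64(0.214), 37), (np.float64(0.22), 142), (np.float64(0.226), 123)]
bar 309 [0.60532411 0.07884794 0.32092954] [-0.66493193 -0.45600539] [0.2130878  0.22468811 0.23084105] dir 76.15741 0.32759814305424934
lid 0.16 175 [0.1749 0.2395 0.2447]
lid 0.2 82 [0.217  0.2232 0.2291]
lid 0.24 208 [0.201  0.2063 0.2121]
lid 0.28 179 [0.1851 0.1889 0.1933]
rim [0.106 0.107 0.136 0.255 0.258] [-0.737 -0.667 -0.458 -0.455]
keys a [0.05083097 0.05097977 0.05083097] [-0.49587271 -0.55927135 -0.62026969] [0.24518279 0.96947687] [-0.96947687  0.24518279]
```

```bash
python3 -m jog '[{"gripper":0,"slide":[0,0,0.8],"rot":[0,0,1.4]},{"gripper":0,"slide":[0,0,1.7],"rot":[0,0,3.0]},{"gripper":0,"slide":[0,0,2.6],"rot":[0,0,4.6]},{"gripper":0,"slide":[0.2,0.3,3.5],"rot":[0,0,6.2]},{"gripper":0,"slide":[0.5,0.8,4.5],"rot":[0,0,7.8]}]' 10
python3 -m jog '[{"gripper":0,"slide":[0.4,0.8,0],"rot":[0,0,1.5]},{"gripper":0,"slide":[0.8,1.6,0],"rot":[0,0,3.0]},{"gripper":0,"slide":[1.2,2.4,0],"rot":[0,0,4.5]},{"gripper":0,"slide":[1.6,3.2,0],"rot":[0,0,6.0]},{"gripper":0,"slide":[2.0,4.0,0],"rot":[0,0,7.5]}]'
python3 -m jog '[{"gripper":0,"slide":[0.4,0.8,0],"rot":[0,0,1.5]},{"gripper":0,"slide":[0.8,1.6,0],"rot":[0,0,3.0]},{"gripper":0,"slide":[1.2,2.4,0],"rot":[0,0,4.5]},{"gripper":0,"slide":[1.6,3.2,0],"rot":[0,0,6.0]},{"gripper":0,"slide":[2.0,4.0,0],"rot":[0,0,7.5]}]'
```

```text
time: 0.6
position: [0.2238, -0.5812, 0.4247]
ee_rot: [-0.0, 0.878, 0.479, 0.0]
ft_force: [-0.1, -0.1, 0.6]
finger_gap: 0.0572
grip_force: 0.0
time: 1.1
position: [0.3246, -0.3796, 0.4231]
ee_rot: [-0.0, 0.677, 0.736, 0.0]
ft_force: [1.1, -0.4, 0.0]
finger_gap: 0.0471
grip_force: 0.0
time: 1.6
position: [0.4245, -0.1796, 0.4233]
ee_rot: [-0.0, 0.404, 0.915, 0.0]
ft_force: [1.0, -0.3, 0.0]
finger_gap: 0.0466
grip_force: 0.0
```

```bash
python3 -m jog '[{"gripper":0,"slide":[0.6,0.9,0],"rot":[0,0,1.3]},{"gripper":0,"slide":[1.2,1.8,0],"rot":[0,0,2.6]},{"gripper":0,"slide":[1.7,2.6,0],"rot":[0,0,3.9]},{"gripper":0,"slide":[2.3,3.5,0],"rot":[0,0,5.2]},{"gripper":0,"slide":[2.8,4.3,0],"rot":[0,0,6.5]}]'
python3 -m jog '[{"gripper":0,"slide":[0.4,0.6,0],"rot":[0,0,0.3]},{"gripper":0,"slide":[0.6,0.85,0],"rot":[0,0,0.3]},{"gripper":0,"slide":[0.6,0.85,-0.4],"rot":[0,0,0.3]},{"gripper":0,"slide":[0.6,0.85,-0.7],"rot":[0,0,0.3]},{"gripper":0,"slide":[0.6,0.85,-0.7],"rot":[0,0,0.3]}]'
python3 - <<'E'
from h import *
print(arm.state()['position'],arm.state()['qpos'])
s=snap('wrist'); cv2.imwrite('pics/w1.png',s['pixels'][:,:,::-1])
E
```

```text
time: 2.1
position: [0.5614, 0.0301, 0.4232]
ee_rot: [-0.0, 0.132, 0.991, -0.0]
ft_force: [0.8, -1.5, 0.3]
finger_gap: 0.0468
grip_force: 0.0
time: 2.6
position: [0.5895, 0.0697, 0.3853]
ee_rot: [-0.003, 0.122, 0.992, -0.0]
ft_force: [0.1, -0.2, -0.3]
finger_gap: 0.047
grip_force: 0.0
[0.58947107 0.06973715 0.38531342] [-7.29807190e-02  2.96609041e-02  1.47378772e+00 -2.38620238e-04
  1.64385193e+00 -1.39868807e+00]
```

View pics/w1.png

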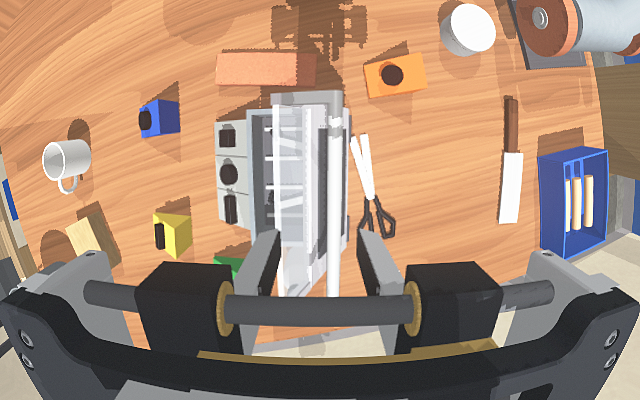

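Wrist view: the bar is at column ~334, parallel to the fingers. The fingers (265 and 372) straddle it, and the lid edge is at column ~275. I need about 10 mm more towards +y, matching the measurement.

```bash
python3 -m jog '[{"gripper":-0.15,"slide":[0.15,0.2,0],"rot":[0,0,0]},{"gripper":-0.15,"slide":[0.15,0.2,0],"rot":[0,0,0]},{"gripper":-0.15,"slide":[0.15,0.2,0],"rot":[0,0,0]}]'
```

```text
time: 2.95
position: [0.5986, 0.0805, 0.3895]
ee_rot: [0.001, 0.121, 0.993, -0.0]
ft_force: [-0.5, -0.6, 0.1]
finger_gap: 0.04
grip_force: 0.0
```

```bash
python3 -m jog '[{"gripper":-0.15,"slide":[0,0,-0.4],"rot":[0,0,0]},{"gripper":-0.15,"slide":[0,0,-0.8],"rot":[0,0,0]},{"gripper":-0.15,"slide":[0,0,-1.2],"rot":[0,0,0]},{"gripper":-0.15,"slide":[0,0,-1.6],"rot":[0,0,0]},{"gripper":-0.15,"slide":[0,0,-1.8],"rot":[0,0,0]}]'
python3 -m jog '[{"gripper":-0.15,"slide":[0,0,0],"rot":[0,0,0]}]'
python3 - <<'E'
from h import *
s=snap('wrist'); cv2.imwrite('pics/w2.png',s['pixels'][100:,150:500,::-1])
E
```

```text
time: 3.45
position: [0.5976, 0.0804, 0.297]
ee_rot: [-0.001, 0.122, 0.993, -0.0]
ft_force: [-0.4, -0.0, -0.1]
finger_gap: 0.0399
grip_force: 0.0
time: 3.55
position: [0.5976, 0.0804, 0.2973]
ee_rot: [-0.001, 0.122, 0.993, -0.0]
ft_force: [0.1, -0.1, -0.2]
finger_gap: 0.04
grip_force: 0.0
```

View pics/w2.png

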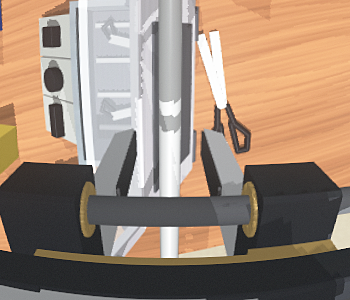

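The bar (column ~170) is centred between the fingers (~128 and ~212), with no contact. Closing.

```bash
python3 -m jog '[{"gripper":-0.6,"slide":[0,0,0],"rot":[0,0,0]},{"gripper":-1,"slide":[0,0,0],"rot":[0,0,0]},{"gripper":-1,"slide":[0,0,0],"rot":[0,0,0]},{"gripper":-1,"slide":[0,0,0],"rot":[0,0,0]},{"gripper":-1,"slide":[0,0,0],"rot":[0,0,0]}]' 15
python3 -m jog '[{"gripper":-1,"slide":[0,0,0],"rot":[0,0,0]},{"gripper":-1,"slide":[0,0,0],"rot":[0,0,0]}]'
python3 - <<'E'
from h import *
p=arm.state()['position']; yaw=np.radians(75.9); xd=np.array([np.cos(yaw),np.sin(yaw)])
a=p[:2]@xd; z=p[2]+.019; R=np.hypot(.195,.055); ph=np.arctan2(.055,.195)
print(p,'a,z',a,z)
ha=.244; t0=np.pi-np.arctan2(z-.115,a-ha)-ph
print('theta',t0,'r',np.hypot(a-ha,z-.115),R)
zr=np.arcsin(min(1,(z-.115)/R)); 
for t in np.linspace(t0,0,19):
    da=ha-R*np.cos(t+ph)-a; dz=.115+R*np.sin(t+ph)-z
    print(round(t,3),(np.r_[da*xd,dz]/.05).round(2), (np.r_[p[:2]+da*xd,p[2]+dz]).round(4))
E
```

```text
time: 4.1
position: [0.5985, 0.0805, 0.2993]
ee_rot: [0.001, 0.122, 0.993, 0.0]
ft_force: [-0.4, 0.6, 0.2]
finger_gap: 0.0112
grip_force: 15.0
time: 4.3
position: [0.5984, 0.0805, 0.2992]
ee_rot: [0.0, 0.122, 0.993, 0.0]
ft_force: [-0.3, 0.5, 3.0]
finger_gap: 0.0115
grip_force: 15.0
[0.59844282 0.0804688  0.29923389] a,z 0.2238340920041176 0.3182338918661988
theta 1.1969850961093131 r 0.20423192367595275 0.2026079958935481
1.197 [ 0.    0.   -0.03] [0.5985 0.0806 0.2976]
1.13 [-0.06 -0.26 -0.07] [0.5952 0.0677 0.2958]
1.064 [-0.13 -0.51 -0.12] [0.592  0.0549 0.2932]
0.997 [-0.19 -0.76 -0.19] [0.5888 0.0423 0.2897]
0.931 [-0.25 -1.01 -0.28] [0.5857 0.0299 0.2853]
0.864 [-0.31 -1.25 -0.38] [0.5827 0.0179 0.28  ]
0.798 [-0.37 -1.49 -0.5 ] [0.5798 0.0062 0.274 ]
0.731 [-0.43 -1.71 -0.64] [ 0.577  -0.0051  0.2672]
0.665 [-0.48 -1.93 -0.79] [ 0.5742 -0.0159  0.2596]
0.598 [-0.54 -2.13 -0.96] [ 0.5717 -0.0262  0.2513]
0.532 [-0.58 -2.33 -1.14] [ 0.5692 -0.0359  0.2423]
0.465 [-0.63 -2.51 -1.33] [ 0.5669 -0.045   0.2327]
0.399 [-0.67 -2.68 -1.54] [ 0.5648 -0.0535  0.2224]
0.332 [-0.71 -2.84 -1.75] [ 0.5628 -0.0613  0.2116]
0.266 [-0.75 -2.98 -1.98] [ 0.561  -0.0684  0.2003]
0.199 [-0.78 -3.1  -2.21] [ 0.5594 -0.0748  0.1886]
0.133 [-0.81 -3.22 -2.46] [ 0.558  -0.0804  0.1764]
0.066 [-0.83 -3.31 -2.71] [ 0.5568 -0.0851  0.1638]
0.0 [-0.85 -3.39 -2.96] [ 0.5559 -0.0891  0.151 ]
```

```bash
python3 -m jog '[{"gripper":-1,"slide":[-0.06,-0.26,-0.06],"rot":[0,0,0]},{"gripper":-1,"slide":[-0.13,-0.51,-0.11],"rot":[0,0,0]},{"gripper":-1,"slide":[-0.19,-0.76,-0.18],"rot":[0,0,0]},{"gripper":-1,"slide":[-0.25,-1.01,-0.27],"rot":[0,0,0]},{"gripper":-1,"slide":[-0.31,-1.25,-0.37],"rot":[0,0,0]}]' 20
python3 -m jog '[{"gripper":-1,"slide":[-0.06,-0.24,-0.12],"rot":[0,0,0]},{"gripper":-1,"slide":[-0.12,-0.46,-0.26],"rot":[0,0,0]},{"gripper":-1,"slide":[-0.17,-0.68,-0.41],"rot":[0,0,0]},{"gripper":-1,"slide":[-0.23,-0.88,-0.58],"rot":[0,0,0]},{"gripper":-1,"slide":[-0.27,-1.08,-0.76],"rot":[0,0,0]}]'
```

```text
time: 4.8
position: [0.5824, 0.017, 0.2793]
ee_rot: [-0.0, 0.122, 0.993, 0.0]
ft_force: [0.2, 0.9, 1.1]
finger_gap: 0.0113
grip_force: 20.0
time: 5.3
position: [0.5685, -0.0368, 0.2411]
ee_rot: [-0.001, 0.122, 0.993, 0.0]
ft_force: [-1.5, 1.2, 0.1]
finger_gap: 0.0115
grip_force: 20.0
```

```bash
python3 -m jog '[{"gripper":-1,"slide":[-0.05,-0.18,-0.19],"rot":[0,0,0]},{"gripper":-1,"slide":[-0.09,-0.35,-0.40],"rot":[0,0,0]},{"gripper":-1,"slide":[-0.13,-0.51,-0.61],"rot":[0,0,0]},{"gripper":-1,"slide":[-0.17,-0.65,-0.84],"rot":[0,0,0]},{"gripper":-1,"slide":[-0.20,-0.77,-1.07],"rot":[0,0,0]}]'
python3 -m jog '[{"gripper":-1,"slide":[-0.02,-0.08,-0.15],"rot":[0,0,0]},{"gripper":-1,"slide":[-0.03,-0.12,-0.3],"rot":[0,0,0]},{"gripper":-1,"slide":[-0.05,-0.18,-0.45],"rot":[0,0,0]},{"gripper":-1,"slide":[-0.06,-0.23,-0.6],"rot":[0,0,0]},{"gripper":-1,"slide":[-0.07,-0.26,-0.7],"rot":[0,0,0]}]'
```

```text
time: 5.8
position: [0.5588, -0.0751, 0.1875]
ee_rot: [-0.0, 0.122, 0.993, -0.0]
ft_force: [-1.2, 1.1, -0.1]
finger_gap: 0.011
grip_force: 20.0
time: 6.3
position: [0.5556, -0.0879, 0.153]
ee_rot: [-0.0, 0.122, 0.993, -0.0]
ft_force: [-2.3, -1.2, 0.2]
finger_gap: 0.0114
grip_force: 20.0
```

Near shut (expected z about 0.151). I press down gently until the force rises.

```bash
python3 -m jog '[{"gripper":-1,"slide":[0,0,-0.04],"rot":[0,0,0]},{"gripper":-1,"slide":[0,0,-0.06],"rot":[0,0,0]},{"gripper":-1,"slide":[0,0,-0.06],"rot":[0,0,0]},{"gripper":-1,"slide":[0,0,-0.06],"rot":[0,0,0]}]'
python3 -m jog '[{"gripper":-1,"slide":[0,0,-0.03],"rot":[0,0,0]},{"gripper":-1,"slide":[0,0,-0.06],"rot":[0,0,0]},{"gripper":-1,"slide":[0,0,-0.06],"rot":[0,0,0]}]'
```

```text
time: 6.7
position: [0.5556, -0.0882, 0.1518]
ee_rot: [-0.0, 0.121, 0.993, -0.001]
ft_force: [-6.7, -1.5, 5.2]
finger_gap: 0.0111
grip_force: 20.0
time: 7.0
position: [0.5558, -0.0883, 0.1515]
ee_rot: [-0.0, 0.121, 0.993, -0.001]
ft_force: [-13.8, 0.1, 18.5]
finger_gap: 0.0113
grip_force: 20.0
```

```bash
python3 -m jog '[{"gripper":-1,"slide":[0,0,0.06],"rot":[0,0,0]},{"gripper":-0.15,"slide":[0,0,0.06],"rot":[0,0,0]},{"gripper":-0.15,"slide":[0,0,0.06],"rot":[0,0,0]},{"gripper":-0.15,"slide":[0,0,0.06],"rot":[0,0,0]},{"gripper":-0.15,"slide":[0,0,0.06],"rot":[0,0,0]}]'
python3 -m jog '[{"gripper":-0.15,"slide":[0,0,0.4],"rot":[0,0,0]},{"gripper":-0.15,"slide":[0,0,1.0],"rot":[0,0,0]},{"gripper":-0.15,"slide":[0,0,1.7],"rot":[0,0,0]},{"gripper":-0.15,"slide":[0,0,2.4],"rot":[0,0,0]},{"gripper":-0.15,"slide":[0,0,3.2],"rot":[0,0,0]}]'
python3 - <<'E'
from h import *
s=snap('side'); cv2.imwrite('pics/s2.png',s['pixels'][80:300,150:450,::-1].repeat(2,0).repeat(2,1))
X=pts(s).reshape(-1,3);X=X[(X[:,0]>.4)&(X[:,0]<.76)&(X[:,1]>-.2)&(X[:,1]<.2)&(X[:,2]<.185)]
yaw=np.radians(75.9); xd=np.array([np.cos(yaw),np.sin(yaw)]); a=X[:,:2]@xd
l=X[(X[:,2]>.118)&(X[:,2]<.14)];al=l[:,:2]@xd;print('lid plane z vs a',len(l),np.polyfit(al,l[:,2],1),l[:,2].mean())
print('bar',X[X[:,2]>.16].shape,np.median(X[X[:,2]>.16],0),X[:,2].max())
E
```

```text
time: 7.5
position: [0.556, -0.0874, 0.1506]
ee_rot: [0.0, 0.121, 0.993, 0.0]
ft_force: [-0.9, 0.0, -0.5]
finger_gap: 0.0385
grip_force: 0.0
time: 8.0
position: [0.5553, -0.0872, 0.3112]
ee_rot: [-0.001, 0.121, 0.993, 0.0]
ft_force: [0.3, -0.4, -0.1]
finger_gap: 0.0403
grip_force: 0.0
lid plane z vs a 2249 [0.01319934 0.12294981] 0.12482728571725732
bar (252, 3) [ 0.55261604 -0.09065481  0.17254451] 0.18353486959667384
```

View pics/s2.png

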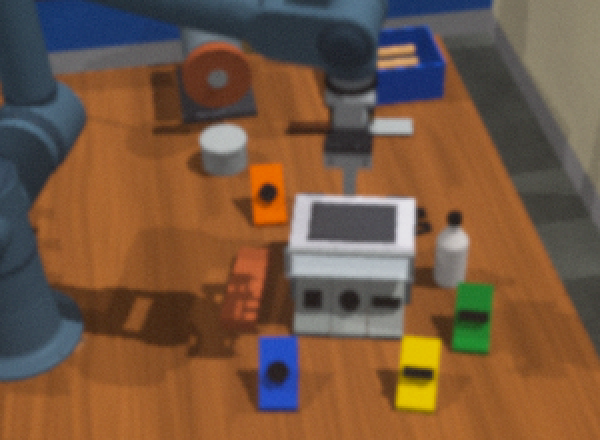

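The lid lies flat (plane at z 0.125). The keys are visible below the visor at crop (313,299), (349,300) and (386,301). Next I move in front and yaw by -90° with the fingers shut.

```bash
python3 -m jog '[{"gripper":-1,"slide":[0,-0.4,0],"rot":[0,0,-1.5]},{"gripper":-1,"slide":[0,-0.9,0],"rot":[0,0,-3.1]},{"gripper":-1,"slide":[0,-1.4,0],"rot":[0,0,-4.7]},{"gripper":-1,"slide":[0,-1.9,0],"rot":[0,0,-6.3]},{"gripper":-1,"slide":[0,-2.4,0],"rot":[0,0,-7.9]}]' 20
python3 -m jog '[{"gripper":-1,"slide":[0,0,0],"rot":[0,0,-1.6]},{"gripper":-1,"slide":[0,0,0],"rot":[0,0,-3.2]},{"gripper":-1,"slide":[0,0,0],"rot":[0,0,-4.8]},{"gripper":-1,"slide":[0,0,0],"rot":[0,0,-6.4]},{"gripper":-1,"slide":[0,0,0],"rot":[0,0,-8.0]}]'
python3 -m jog '[{"gripper":-1,"slide":[0,0,0],"rot":[0,0,-1.6]},{"gripper":-1,"slide":[0,0,0],"rot":[0,0,-2.1]},{"gripper":-1,"slide":[0,0,0],"rot":[0,0,-2.1]}]'
python3 -m jog '[{"gripper":-1,"slide":[0,0,0],"rot":[1.45,-0.37,0]},{"gripper":-1,"slide":[0,0,0],"rot":[2.9,-0.73,0]},{"gripper":-1,"slide":[0,0,0],"rot":[4.4,-1.1,0]},{"gripper":-1,"slide":[0,0,0],"rot":[5.9,-1.5,0]},{"gripper":-1,"slide":[0,0,0],"rot":[7.4,-1.86,0]}]'
python3 -m jog '[{"gripper":-1,"slide":[0,0,0],"rot":[0.36,-0.09,0]},{"gripper":-1,"slide":[0,0,0],"rot":[0.36,-0.09,0]},{"gripper":-1,"slide":[0,0,0],"rot":[0.36,-0.09,0]}]'
python3 - <<'E'
from h import *
from scipy.spatial.transform import Rotation as R
s=arm.state(); print(s['qpos'].round(2)); M=R.from_quat(s['ee_rot'],scalar_first=True).as_matrix(); p=s['position']
print('tool y',M[:,1],'z',M[:,2]); yaw=np.radians(75.9); xd=np.r_[np.cos(yaw),np.sin(yaw),0]
n=np.r_[0,0,np.cos(np.radians(40))]-xd*np.sin(np.radians(40)); n/=np.linalg.norm(n);print('n',n)
for k in([.5547,-.0877,.0593],[.6138,-.1028,.0593]):
    for d in(.1,.02): print(d,((np.array(k)+d*n-p)/.05).round(2))
E
```

```text
time: 8.55
position: [0.5558, -0.2084, 0.3104]
ee_rot: [0.0, 0.452, 0.892, 0.0]
ft_force: [-0.0, 0.3, 0.6]
finger_gap: 0.0032
grip_force: 0.0
time: 9.05
position: [0.5559, -0.2075, 0.3103]
ee_rot: [-0.0, 0.73, 0.683, 0.0]
ft_force: [0.1, -0.0, -0.5]
finger_gap: 0.0006
grip_force: 0.0
time: 9.35
position: [0.5558, -0.2075, 0.3104]
ee_rot: [-0.0, 0.788, 0.616, 0.0]
ft_force: [-0.5, -0.1, -0.3]
finger_gap: 0.0004
grip_force: 0.0
time: 9.85
position: [0.5559, -0.2081, 0.3115]
ee_rot: [-0.201, 0.744, 0.582, 0.26]
ft_force: [0.8, 0.1, -0.2]
finger_gap: 0.0001
grip_force: 0.0
time: 10.15
position: [0.556, -0.2071, 0.3111]
ee_rot: [-0.209, 0.74, 0.58, 0.269]
ft_force: [-0.7, -0.3, 0.2]
finger_gap: 0.0004
grip_force: 0.0
[-0.82  0.19  1.55  0.59  1.79 -0.56]
tool y [ 0.97057151 -0.24079919  0.00258581] z [ 0.15635609  0.62197367 -0.76726887]
n [-0.15659271 -0.62342171  0.76604444]
0.1 [-0.34  1.14 -3.5 ]
0.02 [-0.09  2.14 -4.73]
0.1 [ 0.84  0.84 -3.5 ]
0.02 [ 1.09  1.84 -4.73]
```

```bash
python3 -m jog '[{"gripper":-1,"slide":[-0.07,0.2,-0.6],"rot":[0,0,0]},{"gripper":-1,"slide":[-0.14,0.4,-1.4],"rot":[0,0,0]},{"gripper":-1,"slide":[-0.2,0.7,-2.2],"rot":[0,0,0]},{"gripper":-1,"slide":[-0.27,0.95,-2.9],"rot":[0,0,0]},{"gripper":-1,"slide":[-0.34,1.14,-3.5],"rot":[0,0,0]}]'
python3 -m jog '[{"gripper":-1,"slide":[0.06,0.25,-0.31],"rot":[0,0,0]},{"gripper":-1,"slide":[0.12,0.5,-0.62],"rot":[0,0,0]},{"gripper":-1,"slide":[0.18,0.75,-0.92],"rot":[0,0,0]},{"gripper":-1,"slide":[0.25,1.0,-1.23],"rot":[0,0,0]},{"gripper":-1,"slide":[0.25,1.0,-1.23],"rot":[0,0,0]}]'
python3 - <<'E'
from h import *
s=arm.state(); p=s['position']; n=np.array([-.1566,-.6234,.766]); e=p-[.5547,-.0877,.0593]; print('along',e@n,'off',e-(e@n)*n)
s=snap('wrist'); cv2.imwrite('pics/w3.png',s['pixels'][:,:,::-1])
E
```

```text
time: 10.65
position: [0.5388, -0.1487, 0.1349]
ee_rot: [-0.209, 0.74, 0.58, 0.269]
ft_force: [0.9, -0.6, -0.7]
finger_gap: 0.0006
grip_force: 0.0
time: 11.15
position: [0.5506, -0.0978, 0.0733]
ee_rot: [-0.211, 0.739, 0.58, 0.269]
ft_force: [-0.2, 0.1, 0.5]
finger_gap: 0.0004
grip_force: 0.0
along 0.01767069525921613 off [-0.00132788  0.00093085  0.00048823]
```

View pics/w3.png

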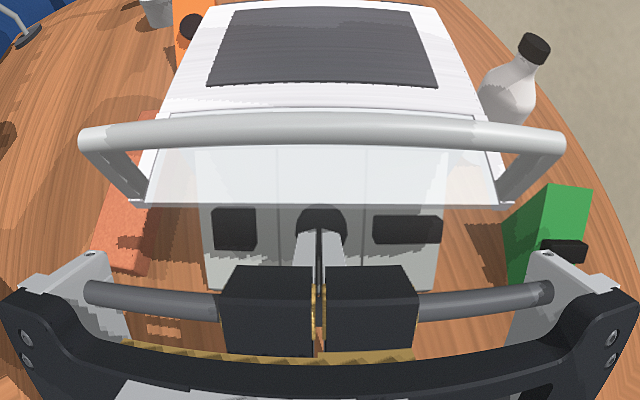

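The fingertip (~320,230) is on the round key, with square at (233,228) and long at (407,228), both well to the side. Pressing along the normal.

```bash
python3 -m jog '[{"gripper":-1,"slide":[0.02,0.06,-0.08],"rot":[0,0,0]},{"gripper":-1,"slide":[0.04,0.12,-0.15],"rot":[0,0,0]},{"gripper":-1,"slide":[0.05,0.19,-0.23],"rot":[0,0,0]},{"gripper":-1,"slide":[0.06,0.25,-0.31],"rot":[0,0,0]},{"gripper":-1,"slide":[0.06,0.25,-0.31],"rot":[0,0,0]}]'
python3 - <<'E'
from h import *
s=arm.state(); p=s['position']; n=np.array([-.1566,-.6234,.766]); e=p-[.5547,-.0877,.0593]; print('along',e@n,'off',e-(e@n)*n,'F',s['ft_force']@n)
E
```

```text
time: 11.7
position: [0.5542, -0.0879, 0.0584]
ee_rot: [-0.21, 0.74, 0.579, 0.27]
ft_force: [-0.3, 0.0, 0.8]
finger_gap: 0.0
grip_force: 0.9
along -0.0005090493567133281 off [-0.00059534 -0.00048341 -0.00051519] F 0.6296491177912698
```

```bash
python3 -m jog '[{"gripper":-1,"slide":[0.01,0.04,-0.05],"rot":[0,0,0]},{"gripper":-1,"slide":[0.02,0.07,-0.09],"rot":[0,0,0]},{"gripper":-1,"slide":[0.03,0.1,-0.12],"rot":[0,0,0]},{"gripper":-1,"slide":[0.03,0.12,-0.14],"rot":[0,0,0]},{"gripper":-1,"slide":[0.03,0.12,-0.14],"rot":[0,0,0]}]'
python3 - <<'E'
from h import *
s=arm.state(); p=s['position']; n=np.array([-.1566,-.6234,.766]); e=p-[.5547,-.0877,.0593]; print('along',e@n,'off',e-(e@n)*n,'F',s['ft_force']@n)
E
```

```text
time: 12.2
position: [0.5557, -0.0833, 0.0526]
ee_rot: [-0.21, 0.74, 0.579, 0.27]
ft_force: [-6.7, -6.7, 9.7]
finger_gap: 0.0006
grip_force: 6.1
along -0.008013227471796235 off [-0.00028753 -0.00057457 -0.00052736] F 12.675084818233424
```

Bottomed out (12 N at 8 mm). Retreat, then move over to the long key.

```bash
python3 -m jog '[{"gripper":-1,"slide":[-0.03,-0.12,0.14],"rot":[0,0,0]},{"gripper":-1,"slide":[-0.06,-0.25,0.31],"rot":[0,0,0]},{"gripper":-1,"slide":[-0.1,-0.4,0.49],"rot":[0,0,0]},{"gripper":-1,"slide":[-0.12,-0.5,0.61],"rot":[0,0,0]},{"gripper":-1,"slide":[-0.12,-0.5,0.61],"rot":[0,0,0]}]'
python3 -m jog '[{"gripper":-1,"slide":[0.3,-0.08,0],"rot":[0,0,0]},{"gripper":-1,"slide":[0.6,-0.15,0],"rot":[0,0,0]},{"gripper":-1,"slide":[0.9,-0.22,0],"rot":[0,0,0]},{"gripper":-1,"slide":[1.19,-0.3,0],"rot":[0,0,0]},{"gripper":-1,"slide":[1.19,-0.3,0],"rot":[0,0,0]}]'
python3 - <<'E'
from h import *
s=arm.state(); p=s['position']; n=np.array([-.1566,-.6234,.766]); e=p-[.6138,-.1028,.0593]; print('along',e@n,'off',e-(e@n)*n,'F',s['ft_force']@n)
s=snap('wrist'); cv2.imwrite('pics/w4.png',s['pixels'][150:330,150:500,::-1])
E
```

```text
time: 12.7
position: [0.5503, -0.1082, 0.0832]
ee_rot: [-0.209, 0.74, 0.579, 0.27]
ft_force: [0.4, 0.5, -0.7]
finger_gap: 0.0006
grip_force: 0.0
time: 13.2
position: [0.6101, -0.1221, 0.082]
ee_rot: [-0.21, 0.74, 0.579, 0.27]
ft_force: [0.1, -0.1, 0.4]
finger_gap: 0.0002
grip_force: 0.0
along 0.030007655402432398 off [ 0.00099418 -0.00063994 -0.00031392] F 0.38224843392003416
```

View pics/w4.png

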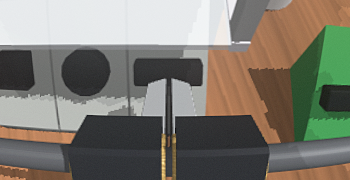

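The tip is centred on the long key (crop 168,72), and the round key (86,72) is out again.

```bash
python3 -m jog '[{"gripper":-1,"slide":[0.03,0.12,-0.15],"rot":[0,0,0]},{"gripper":-1,"slide":[0.06,0.22,-0.28],"rot":[0,0,0]},{"gripper":-1,"slide":[0.08,0.31,-0.38],"rot":[0,0,0]},{"gripper":-1,"slide":[0.09,0.37,-0.46],"rot":[0,0,0]},{"gripper":-1,"slide":[0.09,0.37,-0.46],"rot":[0,0,0]}]'
python3 -m jog '[{"gripper":-1,"slide":[0.01,0.04,-0.05],"rot":[0,0,0]},{"gripper":-1,"slide":[0.02,0.07,-0.09],"rot":[0,0,0]},{"gripper":-1,"slide":[0.03,0.1,-0.12],"rot":[0,0,0]},{"gripper":-1,"slide":[0.03,0.12,-0.14],"rot":[0,0,0]},{"gripper":-1,"slide":[0.03,0.12,-0.14],"rot":[0,0,0]}]'
python3 - <<'E'
from h import *
s=arm.state(); p=s['position']; n=np.array([-.1566,-.6234,.766]); e=p-[.6138,-.1028,.0593]; print('along',e@n,'off',e-(e@n)*n,'F',s['ft_force']@n)
E
```

```text
time: 13.75
position: [0.6131, -0.1027, 0.0585]
ee_rot: [-0.211, 0.74, 0.579, 0.27]
ft_force: [-1.4, -1.1, 0.7]
finger_gap: 0.0005
grip_force: 0.8
time: 14.25
position: [0.6152, -0.0983, 0.0528]
ee_rot: [-0.21, 0.74, 0.579, 0.27]
ft_force: [-5.8, -3.6, 5.8]
finger_gap: 0.0002
grip_force: 3.8
along -0.008035604727879462 off [ 0.00014018 -0.00051729 -0.00039331] F 7.576402066322749
```

```bash
python3 -m jog '[{"gripper":-1,"slide":[0.005,0.02,-0.025],"rot":[0,0,0]},{"gripper":-1,"slide":[0.005,0.02,-0.025],"rot":[0,0,0]}]'
python3 -m jog '[{"gripper":-1,"slide":[-0.03,-0.12,0.15],"rot":[0,0,0]},{"gripper":-1,"slide":[-0.08,-0.31,0.38],"rot":[0,0,0]},{"gripper":-1,"slide":[-0.16,-0.62,0.77],"rot":[0,0,0]},{"gripper":-1,"slide":[-0.25,-1.0,1.23],"rot":[0,0,0]},{"gripper":-1,"slide":[-0.35,-1.4,1.7],"rot":[0,0,0]}]'
python3 -m jog '[{"gripper":-1,"slide":[0,0,0.3],"rot":[0,0,0]},{"gripper":-1,"slide":[0,-0.1,0.8],"rot":[0,0,0]},{"gripper":-1,"slide":[0,-0.2,1.2],"rot":[0,0,0]},{"gripper":-1,"slide":[0,-0.2,1.4],"rot":[0,0,0]},{"gripper":-1,"slide":[0,-0.2,1.4],"rot":[0,0,0]}]'
python3 - <<'E'
from h import *
s=snap('side'); cv2.imwrite('pics/s3.png',s['pixels'][80:300,150:450,::-1].repeat(2,0).repeat(2,1))
E
```

```text
time: 14.45
position: [0.6153, -0.0982, 0.0526]
ee_rot: [-0.21, 0.74, 0.58, 0.27]
ft_force: [-9.6, -6.8, 12.6]
finger_gap: 0.0005
grip_force: 7.7
time: 14.95
position: [0.5977, -0.1671, 0.1369]
ee_rot: [-0.21, 0.74, 0.579, 0.27]
ft_force: [-0.4, -0.2, 0.0]
finger_gap: 0.0005
grip_force: 0.0
time: 15.45
position: [0.5986, -0.1764, 0.2073]
ee_rot: [-0.209, 0.74, 0.579, 0.27]
ft_force: [0.2, 0.4, -0.7]
finger_gap: -0.0
grip_force: 0.0
```

View pics/s3.png

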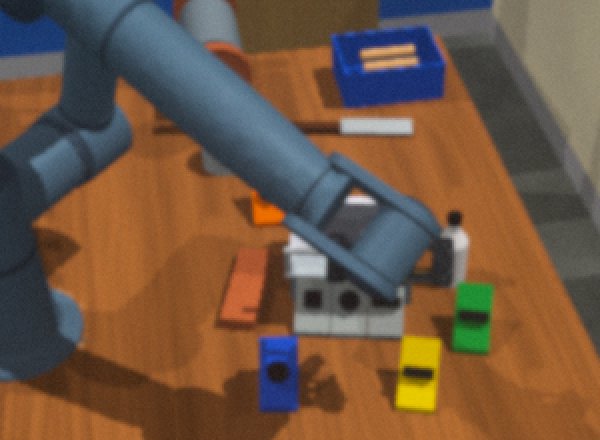

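The lid is shut and the round and square keys are out at (349,300) and (313,299). The arm is clear and everything around it is where it was. The long key (386,301) is partly hidden, but the force returned to zero on retreat. Handing in.

```bash
python3 -c "
from cell import arm
print(arm.sign_off())"
```

```text
the job is handed in; nothing more can be done
None
```

I lowered the lid shut in the grip, pressed the round key and then the long key right in, backed the arm clear and handed the job in at about 15.5 s; the sign-off gave no verdict, and the arm partly hid the long key in the last picture, so I take it to be out from the contact force falling to zero.

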